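# Twist a spring-nut bench stop into the rail and snug the batten

## Robot

A 7-joint arm with a two-finger parallel gripper is mounted at the origin on the work surface. World frame = base frame: x ahead of the robot, y to its left, z up, the work surface at z = 0. Lengths are in m, angles in rad, forces in N, time in s.
With the tool pointing down it reaches from about 0.4 to 0.875 m from the base axis. Payload 19.3 kg.
Tool frame: the origin (TCP) lies midway between the tips of the shut fingers; the grasp point (between the pads) lies 19 mm behind it; x points along the fingers, y is the direction in which the jaws open and shut, and the axes are right-handed (so a half turn about x gives the same grasp; the last joint's range is limited). The gripper opens to 85 mm and grips with 20 to 120 N. Pads are 22 mm wide; open, the fingers measure 114 mm over their backs; the gripper's body (76 mm by 85 mm) begins 54 mm behind the grasp point. The pads swing forward as they close: fully open they stand 13 mm farther back than shut.
Start: joints at [1.032, 0.521, -0.036, 1.599, 0.021, 1.021, -0.113], TCP at [0.282, -0.558, 0.231] pointing down, gripper open.
Joint ranges: [-2.91, 2.91], [-0.3, 2.13], [-1.5, 1.42], [0.17, 2.43], [-1.26, 4.41], [0.16, 1.93], [-2.52, 2.52]. Speed limits (rad/s): [1.89, 1.89, 2.39, 2.39, 3.01, 3.01, 3.01].

## Interface

Orientations are given as [roll, pitch, yaw] about the fixed x, y, z axes, in that order (R = Rz(yaw) Ry(pitch) Rx(roll)).
In Python, from workcell import bot gives the robot as it stands. The module is installed in compiled form; this text tells all that it offers.
- The arm moves only by the tool servo_tool, never from a script. Its argument "targets" is a list of rows, each an object of numbers: "x", "y", "z": the shift along the tool's x, y, z as a fraction of full scale; "wx", "wy", "wz": the turn, a rotation vector about the tool's x, y, z as a fraction of full scale. A call has 1 to 12 rows; each row is the pose to reach, as a shift and turn from the pose measured when the call began, along the tool's axes at that moment, turning the shorter way round; what a row does not reach only later rows make up. Full scale, the value 1, is 40 cm for a shift and 360 degrees for a turn. A row lasts 1/8 s, in which the tool goes at most 62.5 mm and 10.7 degrees, less where a joint would pass 70% of its speed; a pose out of reach is approached as far as the arm can. A call with a number of a shift or a turn outside -1 to 1 is refused whole. A call with a gripper value outside its range is refused whole. "grip" is the gripper command: -1 is shut, 1 is fully open, values between are in proportion, set as the call begins (left out, the last holds). The fingers move at their own pace and stop on an object; "squeeze" is the grip in N (left out, the last holds). Time passes only in rows, so rows that repeat a pose let the fingers close. It gives the time, the measured TCP pose, the force and the opening at its end, in the units of the state.
- bot.observe(): the state, without advancing time (a new reading comes with each control period).
- bot.grab_frame(name): name is "scene" or "top" or "wrist"; returns (picture, depth): 480x640x3 uint8, red, green, blue; 480x640 float32, m along the optical axis (not along the pixel's ray), 0 where there is no reading.
- bot.get_calibration(name): a dict with "intrinsics" (3x3 intrinsics, pixels), "k1" (the pictures are not rectified: a ray, as slopes to the right and down, at radius r is drawn at 1 + k1 r^2 times it, then the intrinsics apply), "R" (3x3) and "t" (3): a world point X has camera coordinates R X + t. Camera axes: x right, y down, z forward; pixel columns grow to the right and rows downward; lengths in m; the calibration is good to about 2 mm. A picture is of the moment at which its call begins: read the wrist's pose just before it. get_calibration takes no time and is no camera call; for the wrist camera it gives the pose at the moment of the call.
- bot.job_done(): hands the job in, once; it reports no verdict.
Trained networks look in the newest picture that a camera, given by its name, has taken for a name from the list of things; names that differ only in an ending like _2 or _b are one class to them, and where a whole thing is asked for, a point or a joint stands for the part that bears it (a point fixed in the world has none). Each returns a list of dicts, best first, with "confidence" (0 to 1); they miss things now and then, are a little off and sometimes report something else, mostly with a low value. They report only what shows in the picture. A call takes as long as a camera call.
- bot.trace(camera, target): "mask" (480x640 bool, what is visible of it) and "pixel" ([column, row] in pixels, amid what is visible of it).
The state is a dict: "clock": time; "qpos": joint angles; "qd": joint speeds; "joint_efforts": joint torques, N m; "position": TCP position; "tool_rot": TCP orientation; "force": force on the tool from outside, world axes, zero at the start; "moment": the same for the moment, N m; "grip_width": finger opening in m.
Only numpy, scipy, OpenCV 4.12 (cv2) and the standard library are available. Lean on these libraries where they do the work, as an engineer would, in place of code of your own. Each camera call takes 0.05 s, during which the arm holds its last target. There are 200 camera calls.

## Task

Fit the bench stop into the rail on the bench, in the free stretch of slot: lower its nut through the slot, push it down against its spring, turn it a quarter turn and let it spring back up so that the nut's grooves catch the rail's lips. Then slide the fitted stop along the rail until it pushes the batten home against the head of the set screw in the wooden end block, leaning on it firmly but gently (about 10 N, a light hand's push), and let go with the stop still touching the batten; move the batten with the stop only, never with the gripper. Do not force anything, and leave the other things on the bench where they are.

Things in the scene. Friction and masses are not known exactly. Their poses are not given: they have to be found in the camera images.
- stop: Bench stop hanging by its collar in a plywood block, the one with a flat steel grip bar on top (the plain dog has a round wooden knob). Origin: centre of the underside of its round black collar; x along grip bar and nut, z up. Sizes in mm. Collar diameter 48, z 0 to 24; bar 44 (x) by 12 (y), z 24 to 56; stem diameter 16, z 0 to -13; nut z -13 to -26. About 0.21 kg.
- stop_nut (a point): Point on the stop's axis at the bottom of the nut's grooves, 17 mm under the collar's underside; same axes as the stop. Steel nut 36.5 mm long (x) by 19.5 wide (y). Two grooves across its top run along y, 4 deep, 9.25 to 15.75 either side of the centre, a 2.5 mm tooth outside each; tooth tops 4 mm above this point, nut's underside 9 mm below.
- stop_foot (a point): Centre of the underside of the sprung round foot below the nut, diameter 16 mm. Extended it is 51 mm under the collar's underside; it can be pushed in 16 mm. The spring pushes with 5.6 N when extended and 0.6 N more per mm.
- rail: Aluminium lipped channel. Origin: mid underside; x along its length to the end block, y across, z up. 440 mm long, 49 wide, 41 high, inside 44 wide, floor at z 3. A cap closes its -x end. From x 50 to 190 two low cheeks, 45 apart, up to z 49, guide the batten. When the stop's foot first touches the floor, its collar's underside is at z 54; when the nut is caught on the lips, at z 50.
- rail_slot (a point): Middle of the slot in the rail's top face, at the rail's mid length, z 41 mm; axes as the rail. Slot 22 mm wide, all along the rail; its edges are lips 3 mm thick turned down to z 33. The nut goes in lengthwise and turns freely only when its teeth are below the lips: collar's underside at z 46 down to 41, where the collar meets the rail.
- rail_end (a point): On the face of the wooden end block (73 mm high, 60 wide) at the rail's +x end, 200 mm from the rail's middle, 11 mm above the rail's top; axes as the rail. Here a set screw's head (diameter 16 mm) stands out 3 to 15 mm towards -x, differently each time and not measured: the batten is home when it meets it. The screw does not give.
- batten: Pine batten 160 mm long (x) by 40 wide (y) by 22 thick, lying lengthwise on top of the rail, 10 to 35 mm short of the set screw; its +x end faces the block, its -x end the free stretch of slot. Origin: centre of its underside. About 0.14 kg, slides easily.
- dog: The other, plain bench dog in the other storage block: round black collar of diameter 44 with a round wooden knob; leave it alone. Origin: centre of the collar's underside.
- block_a: Plywood storage block that holds the stop, 90 (x) by 76 (y) by 56 high, fixed, with a 44 by 27 opening through it, long way along x. Origin: centre of its underside.
- block_b: Plywood storage block that holds the plain dog, 90 by 76 by 56 high, fixed. Origin: centre of its underside.
- mallet: Hammer lying on the right of the bench; leave alone.
- driver: Screwdriver lying on the left of the bench; leave alone.
- glue: Glue bottle, 60 diameter, 170 high, standing at the left back; leave alone. Origin: centre of its base.
- tin: Tin, 76 diameter, 90 high, at the right back; leave alone. Origin: centre of its base.
- offcut: Pine offcut 110 by 45 by 22 on the left; leave alone.
- square: Try square on the right; leave alone.

How it is judged:
On the way, in this order (a step that is already met when the one before it is completed fails the run):
1. the nut is down in the slot, lying along it (z of stop in the frame of rail between 0.038 and 0.0585 m and y of stop in the frame of rail between -0.005 and 0.005 m and angle between the x axis of stop and the x axis of rail, either way round below 0.2 rad and angle between stop's own z axis and vertical below 0.12 rad), for 0.1 s.
2. the nut is turned across the rail and has risen, its grooves on the lips (z of stop in the frame of rail between 0.0485 and 0.0515 m and angle between the x axis of stop and the y axis of rail, either way round below 0.2 rad and angle between stop's own z axis and vertical below 0.12 rad), for 0.2 s.
3. the caught stop presses the batten home against the set screw (contact force between stop and batten above 3 N and x of screw_c0 in the frame of batten below 0.0845 m and z of stop in the frame of rail between 0.0475 and 0.0525 m), for 0.1 s.
At the end, for the whole second after the job is handed in: Stop upright (0.1 rad), nut across the rail (0.2 rad) and caught: collar underside 48.5 to 51.5 mm over the bench. Batten on the rail, straight (0.06 rad), within 8 mm of its middle line and 2 mm of the set screw; collar within 2.5 mm of the batten's end; both at rest (z of stop in the frame of rail between 0.0485 and 0.0515 m and angle between the x axis of stop and the y axis of rail, either way round below 0.2 rad and angle between stop's own z axis and vertical below 0.1 rad and x of screw_c0 in the frame of batten below 0.0845 m and angle between the x axis of batten and the x axis of rail, either way round below 0.06 rad and y of batten in the frame of rail between -0.008 and 0.008 m and z of batten in the frame of rail below 0.044 m and x of stop in the frame of batten above -0.1065 m and linear speed of each of stop, batten below 0.01 m/s); the robot touches nothing.
It fails at once if the batten is crushed by the stop (more than 18 N) (contact force between stop and batten above 18 N).
It fails at once if the stop is forced against the rail (more than 60 N) (contact force between stop and rail above 60 N).
It fails at once if the robot pushes the batten itself (contact force between the arm and batten above 2 N).
It fails at once if the robot's fingers push the batten (contact force between the fingers and batten above 2 N).
It fails at once if another thing on the bench is disturbed (distance of any of dog, mallet, driver, glue, tin, offcut, square from where it was at the start of the episode above 0.015 m).
It also fails if it takes over 64 s, if anything falls off the work surface, if the arm or the gripper's body presses on something with over 40 N, if the wrist force passes 120 N, or if a joint passes its speed limit or range.

## Working session

There is one attempt and no reset: what is moved stays moved. The work goes in short steps, Python scripts to look and compute and a tool call to move; the robot and the scene stay as the last step left them, time stands still between calls to the robot, and variables do not carry over. Pictures are saved under pics/ and viewed, on a budget of 10 in all, crops included, one or two more only if the job needs it, and the job is handed in when it is done.

Besides the shell and the picture viewer there is one more tool, called after "Call:" by a JSON object that holds its "name" and its "arguments". servo_tool: Moves the arm, as the interface text tells. Shift numbers are shares of 40 cm and turn numbers shares of 360 degrees, none past 1 either way. Its arguments: {"type":"object","properties":{"targets":{"type":"array"},"grip":{"type":"number"},"squeeze":{"type":"number"}},"required":["targets"]}

```bash
mkdir -p pics; cat > h.py <<'E'
import numpy as np, cv2
from workcell import bot
from scipy.spatial.transform import Rotation as Rn
def cloud(d,c):
    K=np.array(c["intrinsics"]);R=np.array(c["R"]);t=np.array(c["t"])
    v,u=np.mgrid[0:480,0:640].astype(float)
    p=cv2.undistortPoints(np.stack([u.ravel(),v.ravel()],1)[:,None],K,np.array([c["k1"],0,0,0,0.]))[:,0]
    P=np.c_[p,np.ones(len(p))]*d.ravel()[:,None]
    W=(P-t)@R; W[d.ravel()==0]=np.nan
    return W.reshape(480,640,3)
def look(n):
    c=bot.get_calibration(n); im,d=bot.grab_frame(n); return im,cloud(d,c),c
def save(f,im): cv2.imwrite("pics/"+f,im[:,:,::-1])
def rect(P):
    (c,s,a)=cv2.minAreaRect((P[:,:2]*1000).astype(np.float32)); return np.round(c,1),np.round(s,1),round(a,1)
E
cat > a.py <<'E'
from h import *
s=bot.observe();print(s)
for n in ["top","scene"]:
    im,W,c=look(n);save(n+"0.png",im)
    print(n,"campos",-np.array(c["R"]).T@np.array(c["t"]))
    for th in ["stop","rail","batten","dog","block_a","rail_end","rail_slot"]:
        for r in bot.trace(n,th)[:2]:
            m=r["mask"];P=W[m];P=P[~np.isnan(P[:,0])]
            print(th,round(r["confidence"],2),np.round(r["pixel"]),m.sum(),np.round(np.median(P,0),3) if len(P) else None, rect(P) if len(P)>5 else None, np.round(np.percentile(P[:,2],[2,98]),3) if len(P) else None)
E
python3 a.py
```

```text
{'clock': 0.0, 'qpos': array([ 1.03177365,  0.52203612, -0.03634777,  1.59997764,  0.02120622,
        1.02109236, -0.11280445]), 'qd': array([-0.00061193, -0.0009848 ,  0.00134817,  0.00068419, -0.00054911,
        0.001216  , -0.00064267]), 'joint_efforts': array([ 2.33920626e-03, -9.27095532e+01,  1.98043540e+00, -3.69914460e+01,
        1.79577334e-02,  8.29800905e-03,  2.65276270e-05]), 'position': array([ 0.28222854, -0.5572856 ,  0.2307226 ]), 'tool_rot': array([-1.50449449,  1.56966806,  2.10592678]), 'force': array([-0.27421799,  0.18912288,  0.05211623]), 'moment': array([-0.02334519,  0.02109569,  0.01197828]), 'grip_width': 0.08530605703923537}
top campos [ 0.33405182 -0.03387131  1.13945036]
stop 0.64 [218. 282.] 450 [0.452 0.191 0.082] (array([453.9, 198.8]), array([54.4, 45.4]), 78.5) [0.059 0.115]
rail 0.76 [310. 217.] 8544 [0.608 0.008 0.008] (array([625.1,  43.9]), array([510.5, 117.4]), 86.6) [0.    0.074]
batten 0.77 [249. 203.] 1352 [0.625 0.133 0.063] (array([627.7, 131.7]), array([158.8,  41. ]), 86.3) [0.047 0.068]
dog 0.77 [389. 286.] 376 [ 0.451 -0.166  0.07
[... 1178 characters left out ...]
. 277.] 391 [ 0.459 -0.177  0.077] (array([ 454.7, -172.6]), array([43. , 41.5]), 39.3) [0.057 0.1  ]
dog 0.25 [328. 187.] 1102 [0.475 0.167 0.043] (array([435.3, 198.2]), array([ 84.2, 140.4]), 76.1) [0.001 0.058]
block_a 0.75 [255. 290.] 1449 [ 0.472 -0.187  0.053] (array([ 436.6, -150.7]), array([ 93.3, 144. ]), 56.7) [-0.    0.06]
block_a 0.59 [329. 189.] 1087 [0.475 0.167 0.043] (array([457.6, 201.4]), array([126.7, 124.4]), 47.5) [0.    0.058]
rail_end 0.76 [353. 272.] 7196 [ 0.638 -0.024  0.008] (array([623.8,  69.3]), array([567.1, 116. ]), 86.5) [-0.     0.071]
rail_slot 0.56 [350. 277.] 7359 [ 0.638 -0.022  0.008] (array([623.3,  67.1]), array([563.4, 117.6]), 86.4) [-0.001  0.071]
```

View pics/top0.png

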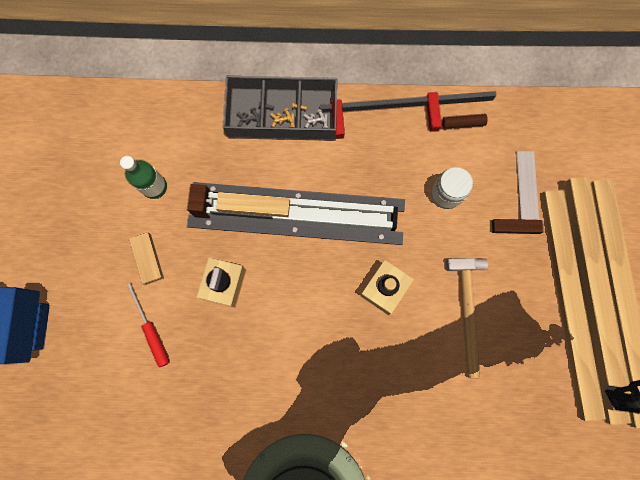

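```bash
cat > b.py <<'E'
from h import *
im,W,c=look("top")
X,Y,Z=W[...,0],W[...,1],W[...,2]
def band(lo,hi,x0,x1,y0,y1):
    m=(Z>lo)&(Z<hi)&(X>x0)&(X<x1)&(Y>y0)&(Y<y1); return W[m]
for nm,a in dict(bar=(.098,.125,.40,.51,.13,.25),collar=(.072,.09,.40,.51,.13,.25),blkA=(.05,.062,.38,.53,.11,.27),lips=(.035,.046,.55,.70,-.25,.04),batten=(.057,.071,.57,.69,.03,.225),cheek=(.045,.054,.55,.7,.03,.25),endblk=(.069,.08,.55,.7,.2,.35),dogk=(.085,.11,.40,.51,-.25,-.1)).items():
    P=band(*a); print(nm,len(P),rect(P) if len(P)>4 else None, np.round(P.mean(0),4) if len(P) else None)
P=band(.035,.046,.55,.70,-.24,.03)
for s in (-1,1):
    pass
bins=np.arange(-.2,.03,.02);L=[]
for b in bins:
    Q=P[(P[:,1]>b)&(P[:,1]<b+.02)]
    if len(Q)>5: L.append((b+.01,np.percentile(Q[:,0],3),np.percentile(Q[:,0],97)))
L=np.array(L);print(np.round(L,4)); print(np.polyfit(L[:,0],L[:,1:].mean(1),1))
E
python3 b.py
```

```text
bar 151 (array([454.2, 195.4]), array([12.8, 43.3]), 78.9) [0.4541 0.1945 0.1104]
collar 254 (array([453.2, 195.8]), array([45.2, 47.7]), 8.5) [0.4526 0.1911 0.0804]
blkA 1035 (array([454.1, 196.6]), array([78.5, 90.2]), 77.1) [0.452  0.1939 0.0564]
lips 1334 (array([616.2, -75.3]), array([232.8,  50.8]), 86.3) [ 0.6157 -0.0793  0.0412]
batten 1295 (array([628.4, 138.3]), array([172.5,  41.4]), 86.4) [0.6273 0.1319 0.0632]
cheek 294 (array([626.1, 138.6]), array([213.3,  59.4]), 85.3) [0.6218 0.1595 0.0492]
endblk 478 (array([645.8, 293.4]), array([126.3,  64. ]), 75.6) [0.6374 0.2591 0.0734]
dogk 114 (array([ 451.8, -167.9]), array([21.9, 23.2]), 45.9) [ 0.4518 -0.1673  0.0978]
[[-0.19    0.5859  0.6323]
 [-0.17    0.586   0.6339]
 [-0.15    0.5871  0.6358]
 [-0.13    0.5888  0.6366]
 [-0.11    0.5905  0.6375]
 [-0.09    0.591   0.6391]
 [-0.07    0.5923  0.6403]
 [-0.05    0.5934  0.641 ]
 [-0.03    0.5948  0.6427]
 [-0.01    0.5958  0.6441]
 [ 0.01    0.5968  0.6453]
 [ 0.03    0.5978  0.646 ]]
[0.05965188 0.62039147]
```

```bash
cat >> h.py <<'E'
def go(p,az=None):
    "row values to bring TCP to p, pointing down with jaw axis y at azimuth az (deg)"
    s=bot.observe();R0=Rn.from_euler("xyz",s["tool_rot"]);
    y0=R0.as_matrix()[:,1]; a0=np.degrees(np.arctan2(y0[1],y0[0]))
    if az is None: az=a0
    az=a0+(az-a0+180)%360-180
    y=np.array([np.cos(np.radians(az)),np.sin(np.radians(az)),0]);x=np.array([0,0,-1.])
    R1=Rn.from_matrix(np.c_[x,y,np.cross(x,y)])
    sh=R0.inv().apply(np.array(p)-s["position"])/.4; w=(R0.inv()*R1).as_rotvec()/2/np.pi
    print("az now %.1f q7 %.2f tilt %.2f"%(a0,s["qpos"][6],np.degrees(np.arccos(-R0.as_matrix()[2,0]))),"pos",np.round(s["position"],4),"F",np.round(s["force"],1),"t",round(s["clock"],2),"w",round(s["grip_width"],4))
    print("shift",np.round(sh,4),"turn",np.round(w,4))
E
python3 -c "
from h import *
go((.5,-.25,.27),78);go((.5,-.25,.27),-102)
R=Rn.from_euler('xyz',bot.observe()['tool_rot']).as_matrix();c=bot.get_calibration('wrist');print(np.round(R,2));print('cam in tool',R.T@(-np.array(c['R']).T@np.array(c['t'])-bot.observe()['position']),np.round(np.array(c['R'])@R,2))"
```

```text
az now -63.1 q7 -0.11 tilt 0.00 pos [ 0.2824 -0.5576  0.2313] F [ 0.2 -0.2 -0.4] t 0.85 w 0.0853
shift [-0.0967 -0.4402 -0.8328] turn [-0.3921 -0.     -0.    ]
az now -63.1 q7 -0.11 tilt 0.00 pos [ 0.2824 -0.5576  0.2313] F [ 0.2 -0.2 -0.4] t 0.85 w 0.0853
shift [-0.0967 -0.4402 -0.8328] turn [ 0.1079 -0.      0.    ]
[[ 0.    0.45 -0.89]
 [ 0.   -0.89 -0.45]
 [-1.   -0.   -0.  ]]
cam in tool [-0.14231601  0.00087668 -0.07091112] [[ 0.    1.   -0.  ]
 [-0.28  0.    0.96]
 [ 0.96 -0.    0.28]]
```

Call:
{"name": "servo_tool", "arguments": {"targets": [{"x": -0.1,"y": -0.44,"z": -0.83,"wx": -0.39},{"x": -0.1,"y": -0.44,"z": -0.83,"wx": -0.39},{"x": -0.1,"y": -0.44,"z": -0.83,"wx": -0.39},{"x": -0.1,"y": -0.44,"z": -0.83,"wx": -0.39},{"x": -0.1,"y": -0.44,"z": -0.83,"wx": -0.39},{"x": -0.1,"y": -0.44,"z": -0.83,"wx": -0.39},{"x": -0.1,"y": -0.44,"z": -0.83,"wx": -0.39},{"x": -0.1,"y": -0.44,"z": -0.83,"wx": -0.39},{"x": -0.1,"y": -0.44,"z": -0.83,"wx": -0.39}], "grip": 1}}

```text
$.targets[0]: bad value
```

```bash
python3 -c "
from h import *
go((.5,.1,.24),78)"
```

```text
az now -63.1 q7 -0.11 tilt 0.00 pos [ 0.2824 -0.5576  0.2313] F [ 0.2 -0.2 -0.4] t 0.85 w 0.0853
shift [-0.0217 -1.2208 -1.2281] turn [-0.3921 -0.     -0.    ]
```

Call:
{"name": "servo_tool", "arguments": {"targets": [{"x": -0.1,"y": -0.44,"z": -0.83,"wx": -0.39,"wy": 0,"wz": 0},{"x": -0.1,"y": -0.44,"z": -0.83,"wx": -0.39,"wy": 0,"wz": 0},{"x": -0.1,"y": -0.44,"z": -0.83,"wx": -0.39,"wy": 0,"wz": 0},{"x": -0.1,"y": -0.44,"z": -0.83,"wx": -0.39,"wy": 0,"wz": 0},{"x": -0.1,"y": -0.44,"z": -0.83,"wx": -0.39,"wy": 0,"wz": 0},{"x": -0.1,"y": -0.44,"z": -0.83,"wx": -0.39,"wy": 0,"wz": 0},{"x": -0.1,"y": -0.44,"z": -0.83,"wx": -0.39,"wy": 0,"wz": 0},{"x": -0.1,"y": -0.44,"z": -0.83,"wx": -0.39,"wy": 0,"wz": 0}], "grip": 1}}

```text
clock: 1.85
position: [0.4995, -0.2497, 0.2714]
tool_rot: [0.648, 1.571, -0.517]
force: [-1.3, -0.5, -0.4]
grip_width: 0.0853
```

```bash
python3 -c "
from h import *
go((.46,.14,.24),78)"
```

```text
az now 23.3 q7 0.57 tilt 0.01 pos [ 0.4995 -0.2497  0.2714] F [-1.3 -0.5 -0.4] t 1.85 w 0.0853
shift [ 0.0784  0.2938 -0.9342] turn [-0.1521  0.     -0.    ]
```

Call:
{"name": "servo_tool", "arguments": {"targets": [{"x": 0.1,"y": 0.34,"z": -0.99,"wx": -0.152,"wy": 0,"wz": 0},{"x": 0.1,"y": 0.34,"z": -0.99,"wx": -0.152,"wy": 0,"wz": 0},{"x": 0.1,"y": 0.34,"z": -0.99,"wx": -0.152,"wy": 0,"wz": 0},{"x": 0.1,"y": 0.34,"z": -0.99,"wx": -0.152,"wy": 0,"wz": 0},{"x": 0.1,"y": 0.34,"z": -0.99,"wx": -0.152,"wy": 0,"wz": 0},{"x": 0.1,"y": 0.34,"z": -0.99,"wx": -0.152,"wy": 0,"wz": 0},{"x": 0.1,"y": 0.34,"z": -0.99,"wx": -0.152,"wy": 0,"wz": 0},{"x": 0.1,"y": 0.34,"z": -0.99,"wx": -0.152,"wy": 0,"wz": 0},{"x": 0.1,"y": 0.34,"z": -0.99,"wx": -0.152,"wy": 0,"wz": 0}]}}

```text
clock: 2.98
position: [0.4683, 0.1674, 0.2313]
tool_rot: [-1.07, 1.57, -1.28]
force: [-0.3, -0.0, 0.4]
grip_width: 0.0852
```

```bash
cat > w.py <<'E'
from h import *
im,W,c=look("wrist");save("w1.png",im)
X,Y,Z=W[...,0],W[...,1],W[...,2]
def band(lo,hi): 
    m=(Z>lo)&(Z<hi)&(np.hypot(X-.453,Y-.195)<.06); return W[m]
for nm,lo,hi in (("bar",.108,.118),("collar",.076,.085),("blk",.05,.062)):
    P=band(lo,hi);print(nm,len(P),rect(P) if len(P)>4 else None,np.round(P.mean(0),4))
go((.4535,.1955,.17),78)
E
python3 w.py
```

```text
bar 1176 (array([452.7, 194.6]), array([11.6, 43.7]), 79.8) [0.4522 0.1947 0.1116]
collar 2150 (array([452.2, 194.9]), array([47.5, 46.3]), 83.6) [0.4514 0.194  0.0798]
blk 7311 (array([452.8, 195.1]), array([75.8, 90.7]), 77.3) [0.4475 0.195  0.0558]
az now 77.9 q7 0.55 tilt 0.04 pos [0.4684 0.1669 0.2314] F [ 0.  -0.  -0.1] t 3.02 w 0.0854
shift [ 0.1534  0.0623 -0.0515] turn [-0.0003  0.0001  0.0001]
```

View pics/w1.png

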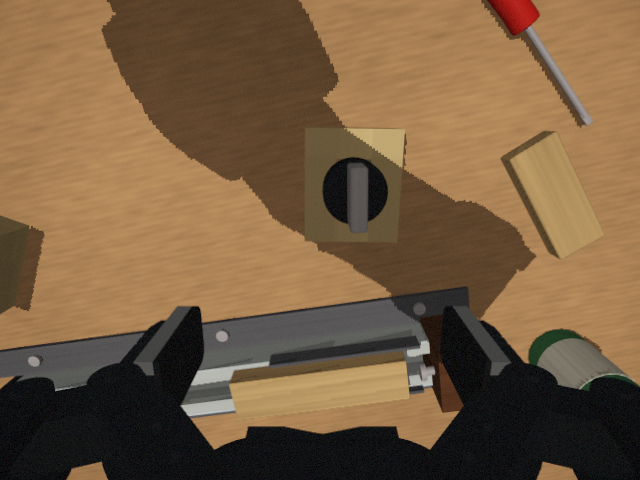

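```bash
python3 -c "
from h import *
go((.4527,.1946,.085),79.7)"
```

```text
az now 77.9 q7 0.55 tilt 0.04 pos [0.4684 0.1669 0.2314] F [ 0.  -0.  -0.1] t 3.02 w 0.0854
shift [ 0.3659  0.0598 -0.0531] turn [-0.005   0.0001  0.0001]
```

Call:
{"name": "servo_tool", "arguments": {"targets": [{"x": 0.1,"y": 0.06,"z": -0.053,"wx": -0.005,"wy": 0,"wz": 0},{"x": 0.2,"y": 0.06,"z": -0.053,"wx": -0.005,"wy": 0,"wz": 0},{"x": 0.27,"y": 0.06,"z": -0.053,"wx": -0.005,"wy": 0,"wz": 0},{"x": 0.32,"y": 0.06,"z": -0.053,"wx": -0.005,"wy": 0,"wz": 0},{"x": 0.365,"y": 0.06,"z": -0.053,"wx": -0.005,"wy": 0,"wz": 0},{"x": 0.365,"y": 0.06,"z": -0.053,"wx": -0.005,"wy": 0,"wz": 0}]}}

```text
clock: 3.78
position: [0.4525, 0.1939, 0.0846]
tool_rot: [-2.039, 1.569, -2.22]
force: [0.4, 0.1, 0.8]
grip_width: 0.0856
```

Call:
{"name": "servo_tool", "arguments": {"targets": [{"x": 0,"y": 0,"z": 0,"wx": 0,"wy": 0,"wz": 0},{"x": 0,"y": 0,"z": 0,"wx": 0,"wy": 0,"wz": 0},{"x": 0,"y": 0,"z": 0,"wx": 0,"wy": 0,"wz": 0},{"x": 0,"y": 0,"z": 0,"wx": 0,"wy": 0,"wz": 0},{"x": 0,"y": 0,"z": 0,"wx": 0,"wy": 0,"wz": 0},{"x": 0,"y": 0,"z": 0,"wx": 0,"wy": 0,"wz": 0},{"x": 0,"y": 0,"z": 0,"wx": 0,"wy": 0,"wz": 0},{"x": 0,"y": 0,"z": 0,"wx": 0,"wy": 0,"wz": 0}], "grip": -1, "squeeze": 60}}

```text
clock: 4.78
position: [0.4526, 0.1941, 0.0847]
tool_rot: [-1.974, 1.569, -2.154]
force: [0.4, 1.1, 6.1]
grip_width: 0.0106
```

```bash
python3 -c "
from h import *
go((.4527,.1946,.165),79.7)"
```

```text
az now 79.7 q7 0.31 tilt 0.08 pos [0.4526 0.1941 0.0847] F [0.4 1.1 6.1] t 4.78 w 0.0106
shift [-2.006e-01  1.100e-03 -2.000e-04] turn [-0.0001 -0.0001  0.0002]
```

Call:
{"name": "servo_tool", "arguments": {"targets": [{"x": -0.05,"y": 0,"z": 0,"wx": 0,"wy": 0,"wz": 0},{"x": -0.12,"y": 0,"z": 0,"wx": 0,"wy": 0,"wz": 0},{"x": -0.2,"y": 0,"z": 0,"wx": 0,"wy": 0,"wz": 0},{"x": -0.23,"y": 0,"z": 0,"wx": 0,"wy": 0,"wz": 0},{"x": -0.23,"y": 0,"z": 0,"wx": 0,"wy": 0,"wz": 0}]}}

```text
clock: 5.4
position: [0.4529, 0.1939, 0.1766]
tool_rot: [-1.5, 1.569, -1.681]
force: [-0.2, 0.4, -2.7]
grip_width: 0.011
```

```bash
python3 -c "
from h import *
go((.6198,-.01,.18),-3.4)"
```

```text
az now 79.6 q7 0.44 tilt 0.08 pos [0.4529 0.1939 0.1766] F [-0.2  0.4 -2.7] t 5.4 w 0.011
shift [-0.0078 -0.4263  0.5022] turn [2.307e-01 2.000e-04 2.000e-04]
```

Call:
{"name": "servo_tool", "arguments": {"targets": [{"x": -0.008,"y": -0.06,"z": 0.08,"wx": 0.026,"wy": 0,"wz": 0},{"x": -0.008,"y": -0.13,"z": 0.16,"wx": 0.052,"wy": 0,"wz": 0},{"x": -0.008,"y": -0.2,"z": 0.24,"wx": 0.078,"wy": 0,"wz": 0},{"x": -0.008,"y": -0.27,"z": 0.32,"wx": 0.104,"wy": 0,"wz": 0},{"x": -0.008,"y": -0.34,"z": 0.4,"wx": 0.13,"wy": 0,"wz": 0},{"x": -0.008,"y": -0.4,"z": 0.47,"wx": 0.156,"wy": 0,"wz": 0},{"x": -0.008,"y": -0.426,"z": 0.502,"wx": 0.182,"wy": 0,"wz": 0},{"x": -0.008,"y": -0.426,"z": 0.502,"wx": 0.208,"wy": 0,"wz": 0},{"x": -0.008,"y": -0.426,"z": 0.502,"wx": 0.231,"wy": 0,"wz": 0},{"x": -0.008,"y": -0.426,"z": 0.502,"wx": 0.231,"wy": 0,"wz": 0}]}}

```text
clock: 6.65
position: [0.6192, -0.0099, 0.1785]
tool_rot: [-0.71, 1.568, -2.341]
force: [0.3, 0.1, -2.6]
grip_width: 0.0109
```

```bash
cat > r.py <<'E'
from h import *
import sys
im,W,c=look("wrist");save(sys.argv[1],im)
X,Y,Z=W[...,0],W[...,1],W[...,2]
# lip tops: slot edges
for b in np.arange(-.18,.05,.02):
    m=(np.abs(Z-.041)<.004)&(Y>b)&(Y<b+.02)&(np.abs(X-.62-.0597*Y)<.04)
    x=np.sort(X[m]-.0597*(Y[m]-b-.01))
    if len(x)<15: continue
    g=np.diff(x);i=g.argmax()
    f=(Z<.035)&(Y>b)&(Y<b+.02)&(np.abs(X-.62-.0597*Y)<.018)
    xf=X[f]-.0597*(Y[f]-b-.01)
    print(round(b+.01,3),len(x),np.round([x[2],x[i],x[i+1],x[-3]],4),len(xf),np.round(np.percentile(xf,[2,98]),4) if len(xf) else '')
go((.6198,-.01,.12),-3.4)
E
python3 r.py w2.png
```

```text
-0.17 475 [0.5879 0.5981 0.6205 0.6304] 4 [0.6205 0.6205]
-0.15 39 [0.5911 0.5968 0.6239 0.628 ] 0 
-0.03 78 [0.5934 0.5992 0.6332 0.6419] 188 [0.6057 0.6293]
-0.01 962 [0.5947 0.6079 0.6301 0.6436] 749 [0.6071 0.6305]
0.01 1097 [0.5958 0.6093 0.6315 0.6448] 775 [0.6085 0.6322]
0.03 1170 [0.597  0.6105 0.6325 0.6458] 810 [0.6099 0.6332]
0.05 775 [0.5983 0.6114 0.6337 0.6471] 387 [0.611  0.6342]
az now -3.3 q7 -0.34 tilt 0.16 pos [ 0.6192 -0.0098  0.1787] F [ 0.1 -0.4 -2.9] t 6.7 w 0.0111
shift [1.469e-01 1.700e-03 1.000e-04] turn [0.0002 0.0003 0.0003]
```

View pics/w2.png

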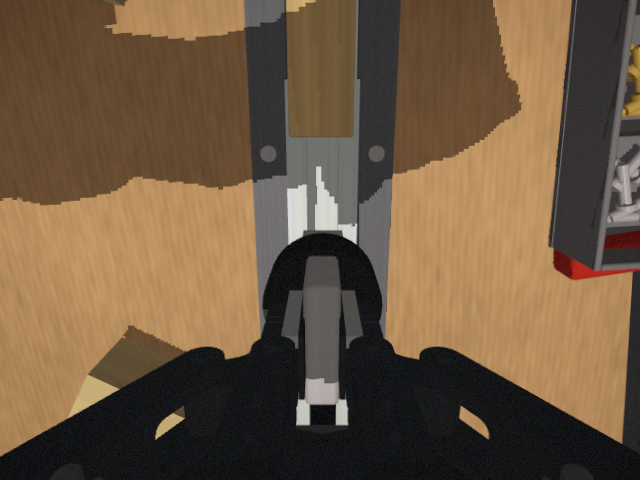

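```bash
cat > k.py <<'E'
from h import *
s=bot.observe();R=Rn.from_euler("xyz",s["tool_rot"])
im,W,c=look("wrist")
T=(W-s["position"])@R.as_matrix()
r=bot.trace("wrist","stop");m=r[0]["mask"];print(r[0]["confidence"],m.sum())
for lo,hi in ((-.031,-.022),(-.004,.009)):
    q=T[m&(T[...,0]>lo)&(T[...,0]<hi)&(np.abs(T[...,2])<.03)]
    if lo<-.02: q=q[np.abs(q[:,1])<.012]
    print(len(q),np.round(np.percentile(q,[2,50,98],axis=0)*1000,1).tolist())
    for z0 in range(-26,24,6):
        a=q[(q[:,2]*1000>z0)&(q[:,2]*1000<z0+6)]
        if len(a)>10: print(z0,len(a),np.round(np.percentile(a[:,1],[2,98])*1000,2),np.round(a[:,1].mean()*1000,2))
E
python3 k.py
```

```text
0.7 10013
4258 [[-28.0, -5.3, -21.3], [-26.7, 0.0, -2.9], [-23.9, 5.6, 20.2]]
-26 330 [-5.04  5.39] 0.19
-20 683 [-5.64  5.98] 0.15
-14 632 [-5.4   5.87] 0.2
-8 565 [-5.1   5.46] 0.2
-2 554 [-5.16  5.53] 0.18
4 526 [-5.24  5.6 ] 0.17
10 523 [-5.3   5.63] 0.12
16 442 [-5.41  5.72] 0.14
3636 [[-1.5, -22.3, -23.0], [5.1, 0.7, -12.0], [8.2, 22.7, 1.4]]
-26 678 [-10.39  10.94] 0.28
-20 814 [-17.1   17.79] 0.27
-14 1037 [-20.43  21.04] 0.4
-8 809 [-22.55  23.03] 0.38
-2 284 [-23.48  23.88] 0.88
4 14 [-22.9   23.79] 3.55
```

```bash
python3 -c "
from h import *
go((.6188,-.01,.100),-3.41)"
```

```text
az now -3.3 q7 -0.34 tilt 0.12 pos [ 0.6194 -0.0099  0.1793] F [-0.5 -0.2 -3.3] t 6.8 w 0.0109
shift [ 0.1982 -0.0013  0.    ] turn [0.0002 0.0003 0.0002]
```

Call:
{"name": "servo_tool", "arguments": {"targets": [{"x": 0.05,"y": -0.0015,"z": 0,"wx": 0.0002,"wy": 0.0003,"wz": 0.0002},{"x": 0.12,"y": -0.0015,"z": 0,"wx": 0.0002,"wy": 0.0003,"wz": 0.0002},{"x": 0.17,"y": -0.0015,"z": 0,"wx": 0.0002,"wy": 0.0003,"wz": 0.0002},{"x": 0.198,"y": -0.0015,"z": 0,"wx": 0.0002,"wy": 0.0003,"wz": 0.0002},{"x": 0.198,"y": -0.0015,"z": 0,"wx": 0.0002,"wy": 0.0003,"wz": 0.0002},{"x": 0.198,"y": -0.0015,"z": 0,"wx": 0.0002,"wy": 0.0003,"wz": 0.0002}]}}

```text
clock: 7.55
position: [0.6192, -0.0099, 0.1009]
tool_rot: [1.808, 1.57, 0.178]
force: [1.2, 0.4, -1.8]
grip_width: 0.0111
```

```bash
python3 -c "
from h import *
go((.6188,-.01,.085),-3.41)"
```

```text
az now -3.4 q7 -0.38 tilt 0.07 pos [ 0.6192 -0.0099  0.1009] F [ 1.2  0.4 -1.8] t 7.55 w 0.0111
shift [ 0.0396 -0.0011  0.0003] turn [ 0.     -0.     -0.0002]
```

Call:
{"name": "servo_tool", "arguments": {"targets": [{"x": 0.01,"y": -0.001,"z": 0,"wx": 0,"wy": 0,"wz": 0},{"x": 0.02,"y": -0.001,"z": 0,"wx": 0,"wy": 0,"wz": 0},{"x": 0.03,"y": -0.001,"z": 0,"wx": 0,"wy": 0,"wz": 0},{"x": 0.036,"y": -0.001,"z": 0,"wx": 0,"wy": 0,"wz": 0},{"x": 0.036,"y": -0.001,"z": 0,"wx": 0,"wy": 0,"wz": 0}]}}

```text
clock: 8.18
position: [0.6187, -0.0099, 0.0862]
tool_rot: [1.933, 1.57, 0.303]
force: [0.3, -0.0, -2.9]
grip_width: 0.0107
```

```bash
python3 -c "
from h import *
go((.6188,-.01,.0722),-3.41)"
```

```text
az now -3.4 q7 -0.38 tilt 0.05 pos [ 0.6187 -0.0099  0.0862] F [ 0.3 -0.  -2.9] t 8.18 w 0.0107
shift [0.035  0.0002 0.0004] turn [ 0.     -0.     -0.0001]
```

Nut is in the slot without contact. Now push down against the spring.

Call:
{"name": "servo_tool", "arguments": {"targets": [{"x": 0.01,"y": 0,"z": 0,"wx": 0,"wy": 0,"wz": 0},{"x": 0.02,"y": 0,"z": 0,"wx": 0,"wy": 0,"wz": 0},{"x": 0.028,"y": 0,"z": 0,"wx": 0,"wy": 0,"wz": 0},{"x": 0.035,"y": 0,"z": 0,"wx": 0,"wy": 0,"wz": 0},{"x": 0.035,"y": 0,"z": 0,"wx": 0,"wy": 0,"wz": 0},{"x": 0.035,"y": 0,"z": 0,"wx": 0,"wy": 0,"wz": 0}]}}

```text
clock: 8.93
position: [0.6193, -0.0098, 0.0728]
tool_rot: [1.726, 1.569, 0.096]
force: [-1.3, -0.4, 9.6]
grip_width: 0.0111
```

```bash
python3 -c "
from h import *
go((.6188,-.01,.0722),86.59)"; python3 k.py
```

```text
az now -3.4 q7 -0.39 tilt 0.12 pos [ 0.6193 -0.0098  0.0728] F [-1.3 -0.4  9.6] t 8.93 w 0.0111
shift [ 0.0014 -0.0011  0.0005] turn [-2.5e-01  2.0e-04 -3.0e-04]
0.98 10108
4313 [[-28.2, -5.3, -21.4], [-26.8, 0.0, -3.1], [-23.7, 5.6, 20.2]]
-26 350 [-5.29  5.39] 0.16
-20 687 [-5.64  5.97] 0.16
-14 644 [-5.4   5.74] 0.13
-8 586 [-5.27  5.47] 0.13
-2 559 [-5.18  5.53] 0.2
4 526 [-5.26  5.45] 0.06
10 517 [-5.33  5.36] 0.11
16 444 [-5.41  5.75] 0.1
3644 [[-1.2, -22.4, -23.0], [5.0, 0.7, -12.1], [8.1, 22.8, 1.7]]
-26 670 [-10.61  11.05] 0.28
-20 826 [-17.22  17.71] 0.26
-14 1034 [-20.59  20.85] 0.16
-8 815 [-22.52  22.91] 0.13
-2 277 [-23.58  23.89] 0.93
4 22 [-23.34  23.72] 4.35
```

Call:
{"name": "servo_tool", "arguments": {"targets": [{"x": 0.001,"y": -0.001,"z": 0,"wx": -0.025,"wy": 0,"wz": 0},{"x": 0.001,"y": -0.001,"z": 0,"wx": -0.05,"wy": 0,"wz": 0},{"x": 0.001,"y": -0.001,"z": 0,"wx": -0.075,"wy": 0,"wz": 0},{"x": 0.001,"y": -0.001,"z": 0,"wx": -0.1,"wy": 0,"wz": 0},{"x": 0.001,"y": -0.001,"z": 0,"wx": -0.125,"wy": 0,"wz": 0},{"x": 0.001,"y": -0.001,"z": 0,"wx": -0.15,"wy": 0,"wz": 0},{"x": 0.001,"y": -0.001,"z": 0,"wx": -0.175,"wy": 0,"wz": 0},{"x": 0.001,"y": -0.001,"z": 0,"wx": -0.2,"wy": 0,"wz": 0},{"x": 0.001,"y": -0.001,"z": 0,"wx": -0.225,"wy": 0,"wz": 0},{"x": 0.001,"y": -0.001,"z": 0,"wx": -0.25,"wy": 0,"wz": 0},{"x": 0.001,"y": -0.001,"z": 0,"wx": -0.25,"wy": 0,"wz": 0},{"x": 0.001,"y": -0.001,"z": 0,"wx": -0.25,"wy": 0,"wz": 0}]}}

```text
clock: 10.52
position: [0.6197, -0.0097, 0.073]
tool_rot: [0.2, 1.567, 0.14]
force: [-0.2, 0.2, 9.3]
grip_width: 0.0112
```

```bash
python3 -c "
from h import *
go((.6188,-.01,.0787),86.59)"
```

```text
az now 86.6 q7 0.91 tilt 0.22 pos [ 0.6197 -0.0097  0.073 ] F [-0.2  0.2  9.3] t 10.53 w 0.0112
shift [-0.0142 -0.0009 -0.002 ] turn [-0.      0.0006 -0.0001]
```

Call:
{"name": "servo_tool", "arguments": {"targets": [{"x": 0,"y": -0.001,"z": -0.0015,"wx": 0,"wy": 0.0006,"wz": 0},{"x": 0,"y": -0.001,"z": -0.0015,"wx": 0,"wy": 0.0006,"wz": 0},{"x": -0.004,"y": -0.001,"z": -0.0015,"wx": 0,"wy": 0.0006,"wz": 0},{"x": -0.008,"y": -0.001,"z": -0.0015,"wx": 0,"wy": 0.0006,"wz": 0},{"x": -0.011,"y": -0.001,"z": -0.0015,"wx": 0,"wy": 0.0006,"wz": 0},{"x": -0.0135,"y": -0.001,"z": -0.0015,"wx": 0,"wy": 0.0006,"wz": 0},{"x": -0.0135,"y": -0.001,"z": -0.0015,"wx": 0,"wy": 0.0006,"wz": 0}]}}

```text
clock: 11.4
position: [0.6196, -0.0099, 0.0787]
tool_rot: [0.76, 1.569, 0.701]
force: [2.9, 0.4, 3.8]
grip_width: 0.0107
```

```bash
python3 -c "
from h import *
go((.6190,-.01,.0787),86.59)"
```

```text
az now 86.6 q7 0.92 tilt 0.10 pos [ 0.6196 -0.0099  0.0787] F [2.9 0.4 3.8] t 11.4 w 0.0107
shift [ 0.0001 -0.0004 -0.0014] turn [ 0.      0.0002 -0.0002]
```

Call:
{"name": "servo_tool", "arguments": {"targets": [{"x": -0.0005,"y": 0,"z": 0.001,"wx": 0,"wy": 0,"wz": 0},{"x": -0.0015,"y": 0,"z": 0.001,"wx": 0,"wy": 0,"wz": 0},{"x": -0.0015,"y": 0,"z": 0.001,"wx": 0,"wy": 0,"wz": 0}]}}

```text
clock: 11.78
position: [0.6197, -0.0099, 0.0789]
tool_rot: [1.147, 1.569, 1.087]
force: [1.6, 1.5, -6.5]
grip_width: 0.0108
```

```bash
python3 -c "
from h import *
go((.6190,-.01,.0787),86.59)
im,W,c=look('wrist');save('w3.png',im)
s=bot.observe();R=Rn.from_euler('xyz',s['tool_rot']).as_matrix();T=(W-s['position'])@R
print('F',s['force'])
# batten end: top surface
m=(np.abs(W[...,2]-.063)<.004)&(np.abs(W[...,0]-.62-.0597*W[...,1])<.03)&(W[...,1]>.02)&(W[...,1]<.2)
q=W[m];print(len(q),rect(q),np.percentile(q[:,1],[1,99]))
"
```

```text
az now 86.6 q7 0.92 tilt 0.08 pos [ 0.6197 -0.0099  0.0789] F [ 1.6  1.5 -6.5] t 11.78 w 0.0108
shift [ 0.0005 -0.0004 -0.0018] turn [-0.      0.0001 -0.0002]
F [ 2.36684302  2.26963976 -8.82687677]
15301 (array([624.2,  89.9]), array([79. , 40.3]), 86.6) [0.05097452 0.12539945]
```

View pics/w3.png

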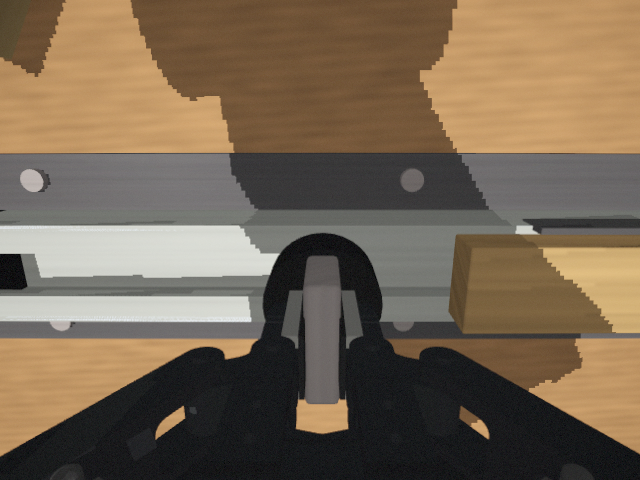

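Call:
{"name": "servo_tool", "arguments": {"targets": [{"x": 0.0007,"y": 0,"z": 0.001,"wx": 0,"wy": 0,"wz": 0},{"x": 0.0007,"y": 0.012,"z": 0.001,"wx": 0,"wy": 0,"wz": 0},{"x": 0.0007,"y": 0.025,"z": 0.001,"wx": 0,"wy": 0,"wz": 0},{"x": 0.0007,"y": 0.037,"z": 0.001,"wx": 0,"wy": 0,"wz": 0},{"x": 0.0007,"y": 0.05,"z": 0.001,"wx": 0,"wy": 0,"wz": 0},{"x": 0.0007,"y": 0.062,"z": 0.001,"wx": 0,"wy": 0,"wz": 0},{"x": 0.0007,"y": 0.075,"z": 0.001,"wx": 0,"wy": 0,"wz": 0}]}}

```text
clock: 12.7
position: [0.622, 0.0205, 0.0788]
tool_rot: [1.067, 1.569, 1.007]
force: [-0.4, -2.5, 5.6]
grip_width: 0.011
```

```bash
python3 -c "
from h import *
go((.6190,-.01,.0787),86.59)
print(bot.observe()['force'])"
```

```text
az now 86.6 q7 0.87 tilt 0.09 pos [0.622  0.0205 0.0788] F [-0.4 -2.5  5.6] t 12.7 w 0.011
shift [ 0.     -0.0766 -0.003 ] turn [ 0.      0.0001 -0.0002]
[-0.39644826 -2.49592001  5.63315706]
```

```bash
python3 -c "
import cv2
im=cv2.imread('pics/w1.png')[330:420,370:470];cv2.imwrite('pics/c1.png',cv2.resize(im,None,fx=6,fy=6,interpolation=cv2.INTER_NEAREST))"
```

```text
(no output)
```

View pics/c1.png

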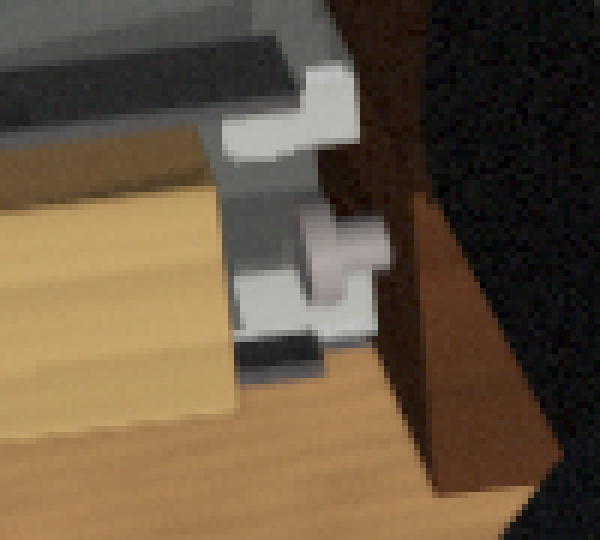

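```bash
cat > g.py <<'E'
from h import *
s=bot.observe();R=Rn.from_euler("xyz",s["tool_rot"]).as_matrix();c=bot.get_calibration("wrist")
Rc=np.array(c["R"]);t=np.array(c["t"]);K=np.array(c["intrinsics"])
Rct=Rc@R; pc=R.T@(-Rc.T@t-s["position"])   # camera in tool
a=np.radians(77.9);x=np.array([0,0,-1.]);y=np.array([np.cos(a),np.sin(a),0]);R1=np.c_[x,y,np.cross(x,y)];p1=np.array([.4684,.1669,.2314])
def pt(u,v,z):
    q=cv2.undistortPoints(np.array([[[u,v]]],float),K,np.array([c["k1"],0,0,0,0.]))[0,0]
    d=R1@Rct.T@np.array([*q,1]);o=p1+R1@pc
    return o+d*(z-o[2])/d[2]
e=np.array([.0596,.998,0])
for n,u,v,z in (("end0",406.3,361,.063),("end1",409.7,398,.063),("endmid",407.5,375,.063),("backend",232,385,.063),("head52",420.2,371,.052),("head60",420.6,365,.060),("cheek end",430,350,.049)):
    P=pt(u,v,z);print(n,np.round(P,4),"s %.4f lat %.4f"%((P-[.6204,0,0])@e,(P-[.6204,0,0])@np.array([.998,-.0596,0])))
E
python3 g.py
```

```text
end0 [0.6122 0.2115 0.063 ] s 0.2106 lat -0.0208
end1 [0.6509 0.2087 0.063 ] s 0.2101 lat 0.0180
endmid [0.6265 0.2104 0.063 ] s 0.2103 lat -0.0064
backend [0.6038 0.0549 0.063 ] s 0.0538 lat -0.0199
head52 [0.6328 0.2235 0.052 ] s 0.2238 lat -0.0009
head60 [0.621  0.2236 0.06  ] s 0.2232 lat -0.0128
cheek end [0.615  0.2357 0.049 ] s 0.2349 lat -0.0195
```

Call:
{"name": "servo_tool", "arguments": {"targets": [{"x": 0,"y": 0.007,"z": 0,"wx": 0,"wy": 0,"wz": 0},{"x": 0,"y": 0.014,"z": 0,"wx": 0,"wy": 0,"wz": 0},{"x": 0,"y": 0.02,"z": 0,"wx": 0,"wy": 0,"wz": 0},{"x": 0,"y": 0.025,"z": 0,"wx": 0,"wy": 0,"wz": 0},{"x": 0,"y": 0.03,"z": 0,"wx": 0,"wy": 0,"wz": 0},{"x": 0,"y": 0.035,"z": 0,"wx": 0,"wy": 0,"wz": 0},{"x": 0,"y": 0.039,"z": 0,"wx": 0,"wy": 0,"wz": 0},{"x": 0,"y": 0.041,"z": 0,"wx": 0,"wy": 0,"wz": 0},{"x": 0,"y": 0.041,"z": 0,"wx": 0,"wy": 0,"wz": 0}]}}

```text
clock: 13.82
position: [0.623, 0.037, 0.0788]
tool_rot: [1.071, 1.569, 1.011]
force: [-0.5, -1.9, 3.9]
grip_width: 0.0109
```

```bash
python3 -c "
from h import *
go((.6190,.0,.0787),86.59)
s=[look('wrist') for i in range(2)];W=s[1][1]
im=s[1][0];save('w4.png',im)
m=(np.abs(W[...,2]-.063)<.004)&(np.abs(W[...,0]-.62-.0597*W[...,1])<.03)&(W[...,1]>.02)&(W[...,1]<.2)
q=W[m];print(rect(q),np.percentile(q[:,1],[1,99]));print(bot.observe()['force'])"
```

```text
az now 86.6 q7 0.85 tilt 0.10 pos [0.623  0.037  0.0788] F [-0.5 -1.9  3.9] t 13.82 w 0.0109
shift [ 0.0001 -0.0929 -0.0045] turn [ 0.      0.0001 -0.0002]
(array([624.5,  98.1]), array([158.3,  42.4]), 85.6) [0.03902939 0.17142488]
[-0.69892681 -2.21621462  3.87676411]
```

View pics/w4.png

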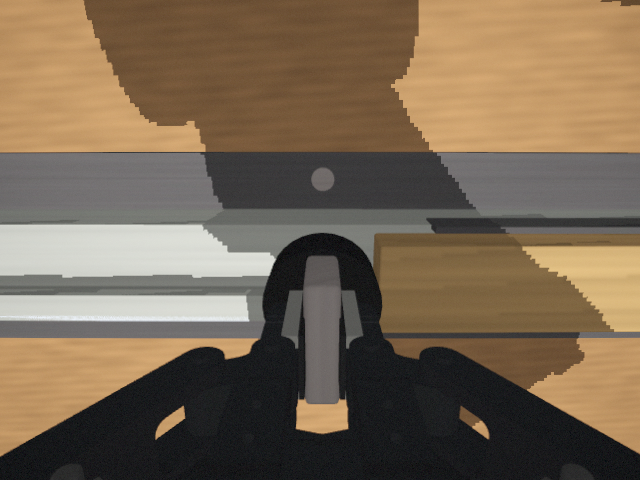

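Call:
{"name": "servo_tool", "arguments": {"targets": [{"x": 0,"y": 0.001,"z": 0,"wx": 0,"wy": 0,"wz": 0},{"x": 0,"y": 0.002,"z": 0,"wx": 0,"wy": 0,"wz": 0},{"x": 0,"y": 0.002,"z": 0,"wx": 0,"wy": 0,"wz": 0}]}}

```text
clock: 14.3
position: [0.623, 0.0377, 0.0788]
tool_rot: [1.086, 1.569, 1.027]
force: [-0.8, -3.9, 5.1]
grip_width: 0.0109
```

Call:
{"name": "servo_tool", "arguments": {"targets": [{"x": 0,"y": 0.001,"z": 0,"wx": 0,"wy": 0,"wz": 0},{"x": 0,"y": 0.001,"z": 0,"wx": 0,"wy": 0,"wz": 0}]}}

```text
clock: 14.55
position: [0.6231, 0.0382, 0.0788]
tool_rot: [1.064, 1.569, 1.005]
force: [-0.5, -3.7, 4.7]
grip_width: 0.0108
```

Call:
{"name": "servo_tool", "arguments": {"targets": [{"x": 0,"y": 0.001,"z": 0,"wx": 0,"wy": 0,"wz": 0},{"x": 0,"y": 0.001,"z": 0,"wx": 0,"wy": 0,"wz": 0}]}}

```text
clock: 14.8
position: [0.6231, 0.0386, 0.0788]
tool_rot: [1.069, 1.569, 1.01]
force: [0.3, -3.0, 4.3]
grip_width: 0.0106
```

Call:
{"name": "servo_tool", "arguments": {"targets": [{"x": 0,"y": 0.001,"z": 0,"wx": 0,"wy": 0,"wz": 0},{"x": 0,"y": 0.001,"z": 0,"wx": 0,"wy": 0,"wz": 0}]}}

```text
clock: 15.05
position: [0.6231, 0.0391, 0.0788]
tool_rot: [1.101, 1.569, 1.042]
force: [0.3, -2.5, 3.7]
grip_width: 0.0111
```

Call:
{"name": "servo_tool", "arguments": {"targets": [{"x": 0,"y": 0.001,"z": 0,"wx": 0,"wy": 0,"wz": 0},{"x": 0,"y": 0.001,"z": 0,"wx": 0,"wy": 0,"wz": 0}]}}

```text
clock: 15.3
position: [0.6231, 0.0396, 0.0788]
tool_rot: [1.113, 1.569, 1.054]
force: [-0.8, -2.6, 4.9]
grip_width: 0.011
```

Call:
{"name": "servo_tool", "arguments": {"targets": [{"x": 0,"y": 0.001,"z": 0,"wx": 0,"wy": 0,"wz": 0},{"x": 0,"y": 0.001,"z": 0,"wx": 0,"wy": 0,"wz": 0}]}}

```text
clock: 15.55
position: [0.6232, 0.04, 0.0788]
tool_rot: [1.117, 1.569, 1.058]
force: [-0.3, -3.4, 5.0]
grip_width: 0.0109
```

Call:
{"name": "servo_tool", "arguments": {"targets": [{"x": 0,"y": 0.001,"z": 0,"wx": 0,"wy": 0,"wz": 0},{"x": 0,"y": 0.001,"z": 0,"wx": 0,"wy": 0,"wz": 0}]}}

```text
clock: 15.8
position: [0.6232, 0.0404, 0.0788]
tool_rot: [1.102, 1.569, 1.043]
force: [-0.1, -3.6, 5.0]
grip_width: 0.011
```

Call:
{"name": "servo_tool", "arguments": {"targets": [{"x": 0,"y": 0.001,"z": 0,"wx": 0,"wy": 0,"wz": 0},{"x": 0,"y": 0.001,"z": 0,"wx": 0,"wy": 0,"wz": 0}]}}

```text
clock: 16.05
position: [0.6232, 0.0406, 0.0788]
tool_rot: [1.036, 1.569, 0.977]
force: [-1.0, -4.6, 4.8]
grip_width: 0.0108
```

Call:
{"name": "servo_tool", "arguments": {"targets": [{"x": 0,"y": 0.001,"z": 0,"wx": 0,"wy": 0,"wz": 0},{"x": 0,"y": 0.001,"z": 0,"wx": 0,"wy": 0,"wz": 0}]}}

```text
clock: 16.3
position: [0.6232, 0.0406, 0.0788]
tool_rot: [0.758, 1.57, 0.699]
force: [-0.4, -5.2, 5.0]
grip_width: 0.0109
```

Call:
{"name": "servo_tool", "arguments": {"targets": [{"x": 0,"y": 0.001,"z": 0,"wx": 0,"wy": 0,"wz": 0},{"x": 0,"y": 0.002,"z": 0,"wx": 0,"wy": 0,"wz": 0},{"x": 0,"y": 0.002,"z": 0,"wx": 0,"wy": 0,"wz": 0}]}}

```text
clock: 16.68
position: [0.6232, 0.0407, 0.0788]
tool_rot: [-0.545, 1.57, -0.605]
force: [-1.7, -7.6, 5.7]
grip_width: 0.0109
```

Call:
{"name": "servo_tool", "arguments": {"targets": [{"x": 0,"y": 0.002,"z": 0,"wx": 0,"wy": 0,"wz": 0},{"x": 0,"y": 0.003,"z": 0,"wx": 0,"wy": 0,"wz": 0},{"x": 0,"y": 0.003,"z": 0,"wx": 0,"wy": 0,"wz": 0},{"x": 0,"y": 0.003,"z": 0,"wx": 0,"wy": 0,"wz": 0}]}}

```text
clock: 17.18
position: [0.6232, 0.0407, 0.0788]
tool_rot: [-1.4, 1.569, -1.461]
force: [-0.6, -8.6, 6.2]
grip_width: 0.0114
```

```bash
python3 -c "
from h import *
go((.6190,.0,.0787),86.59)
W=look('wrist')[1]
print(bot.observe()['force'])
im,W,c=look('scene');cv2.imwrite('pics/s1.png',cv2.resize(im[190:300,330:440],None,fx=5,fy=5)[:,:,::-1])
"
```

```text
az now 86.5 q7 0.84 tilt 0.11 pos [0.6232 0.0407 0.0788] F [-0.6 -8.6  6.2] t 17.18 w 0.0114
shift [ 0.0005 -0.1023 -0.0044] turn [-0.0002  0.0001  0.0003]
[-1.70808264 -8.67428308  6.62606114]
```

View pics/s1.png

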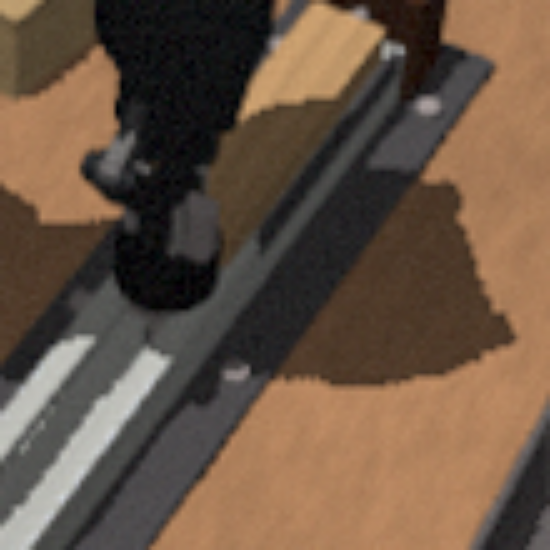

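Call:
{"name": "servo_tool", "arguments": {"targets": [{"x": 0,"y": 0.002,"z": 0,"wx": 0,"wy": 0,"wz": 0},{"x": 0,"y": 0.004,"z": 0,"wx": 0,"wy": 0,"wz": 0},{"x": 0,"y": 0.005,"z": 0,"wx": 0,"wy": 0,"wz": 0},{"x": 0,"y": 0.005,"z": 0,"wx": 0,"wy": 0,"wz": 0},{"x": 0,"y": 0.005,"z": 0,"wx": 0,"wy": 0,"wz": 0}]}}

```text
clock: 17.9
position: [0.6233, 0.0408, 0.0788]
tool_rot: [-1.578, 1.566, -1.64]
force: [-2.7, -11.6, 8.2]
grip_width: 0.0108
```

Call:
{"name": "servo_tool", "arguments": {"targets": [{"x": 0,"y": 0.002,"z": 0,"wx": 0,"wy": 0,"wz": 0},{"x": 0,"y": 0.0005,"z": 0,"wx": 0,"wy": 0,"wz": 0},{"x": 0,"y": 0.0005,"z": 0,"wx": 0,"wy": 0,"wz": 0}]}}

```text
clock: 18.27
position: [0.6232, 0.0406, 0.0788]
tool_rot: [-1.604, 1.566, -1.666]
force: [-0.9, -5.7, 6.2]
grip_width: 0.011
```

Call:
{"name": "servo_tool", "arguments": {"targets": [{"x": 0,"y": 0,"z": 0,"wx": 0,"wy": 0,"wz": 0},{"x": 0,"y": 0,"z": 0,"wx": 0,"wy": 0,"wz": 0},{"x": 0,"y": 0,"z": 0,"wx": 0,"wy": 0,"wz": 0},{"x": 0,"y": 0,"z": 0,"wx": 0,"wy": 0,"wz": 0},{"x": 0,"y": 0,"z": 0,"wx": 0,"wy": 0,"wz": 0},{"x": 0,"y": 0,"z": 0,"wx": 0,"wy": 0,"wz": 0}], "grip": 0}}

```text
clock: 19.02
position: [0.6232, 0.0407, 0.0788]
tool_rot: [-1.597, 1.566, -1.659]
force: [-0.1, -1.0, 0.1]
grip_width: 0.0426
```

Call:
{"name": "servo_tool", "arguments": {"targets": [{"x": -0.05,"y": 0,"z": 0,"wx": 0,"wy": 0,"wz": 0},{"x": -0.12,"y": 0,"z": 0,"wx": 0,"wy": 0,"wz": 0},{"x": -0.2,"y": 0,"z": 0,"wx": 0,"wy": 0,"wz": 0},{"x": -0.3,"y": 0,"z": 0,"wx": 0,"wy": 0,"wz": 0},{"x": -0.35,"y": 0,"z": 0,"wx": 0,"wy": 0,"wz": 0},{"x": -0.35,"y": 0,"z": 0,"wx": 0,"wy": 0,"wz": 0}]}}

```text
clock: 19.77
position: [0.6238, 0.0415, 0.2206]
tool_rot: [-1.127, 1.566, -1.189]
force: [0.2, 0.1, -0.4]
grip_width: 0.0429
```

```bash
cat > f.py <<'E'
from h import *
im,W,c=look("wrist");save("w5.png",im)
X,Y,Z=W[...,0],W[...,1],W[...,2]
B=np.hypot(X-.623,Y-.0405)<.045
for nm,m in (("bar",B&(Z>.098)&(Z<.115)),("collar",B&(Z>.0705)&(Z<.08)),("batten",(np.abs(Z-.063)<.004)&(np.abs(X-.62-.0597*Y)<.03)&(Y>.06)&(Y<.26))):
    P=W[m];print(nm,len(P),rect(P),np.round(np.median(P[:,2]),4),np.round(np.percentile(P[:,1],[1,99]),4))
go((.62,.04,.25),86.6)
E
python3 f.py
```

```text
bar 1171 (array([622.7,  39.8]), array([11.9, 43.8]), 86.3) 0.1056 [0.0334 0.0465]
collar 2202 (array([622.6,  39.6]), array([47.2, 46.9]), 87.3) 0.0738 [0.0171 0.0625]
batten 11390 (array([630.8, 149.1]), array([178. ,  59.8]), 87.8) 0.0628 [0.0654 0.2376]
az now 86.4 q7 0.94 tilt 0.29 pos [0.6233 0.0412 0.2192] F [ 0.2 -0.5  0.3] t 19.82 w 0.0428
shift [-0.077  -0.0039 -0.008 ] turn [-0.0005  0.0001  0.0008]
```

View pics/w5.png

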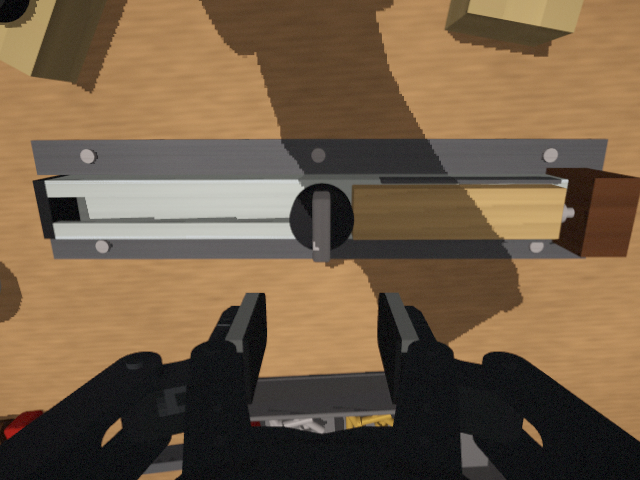

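```bash
python3 -c "
from h import *
print(bot.job_done())"
```

```text
the job is handed in; nothing more can be done
None
```

The stop is fitted in the rail and the batten is home against the set screw. I handed the job in at about 20 s of the 64 s allowed, and no verdict came back.

**What I did:** I gripped the stop by its bar and lowered the nut through the slot, with no sign of contact on the way in. I pressed it down about 10 mm against the spring, turned it a quarter turn and let it rise. A slight upward pull was resisted, so the nut was caught. I then slid the stop along until the batten stopped against the screw. At the end I leaned on it with 11.6 N at the wrist, which I estimate as 9 N on the batten after rail friction, then eased off, opened the fingers and lifted clear.

**Last checks, from the wrist camera after letting go:**
- **Stop:** it sits upright, with the bar across the rail. The collar's underside works out at about 49.8 mm above the bench, against the 48.5 to 51.5 mm required.
- **Batten:** the collar's edge is against its near end, and its far end is at the screw head. The near end measured about 1.5 mm from the collar, which is within the camera's accuracy, and the picture shows no gap.
- **Batten outline:** the final automatic outline of the batten caught neighbouring parts and came out too large. I judged that it is straight and home from the picture and from it stopping firmly against the screw.
- **Other things on the bench:** I did not measure their positions at the end. The arm passed well above them, and the forces read during the moves showed no sign of contact.

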